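Weigh the specimen jar from behind the supplies

TASK

The specimen jar stands at the back of the grey supply tray, behind the bottle, the steel canister and the carton. First clear all three out of the way and stand them on the dark side mat; then fetch the jar and stand it in the middle of the scale's pan; then put the bottle, the canister and the carton back in the tray, each where it stood at the start. Let nothing tip over and leave the stapler, the mug and the metal dish alone.

Things in the scene. Friction and masses are not known exactly. Their poses are not given: they have to be found in the camera images.
- bottle_center (a point): Round white plastic bottle, 140 mm tall: straight body 50 mm in diameter up to 108 mm, then a shoulder and a grey cap 30 mm in diameter. About 0.3 kg. Point: its axis, half-way up (70 mm above its foot); z up along its axis. One of the three things in the way; the three are drawn to stand in any order on three places of the tray. In the tray, grip it about 95 mm above its foot: there the gripper's body passes over its neighbours.
- canister_center (a point): Round stainless steel canister with a flat lid, 56 mm in diameter, 122 mm tall plus a small black knob (14 mm wide) to 132 mm. About 0.3 kg. Point: its axis, 66 mm above its foot; z up. In the tray, grip it about 95 mm above its foot: there the gripper's body passes over its neighbours.
- carton_center (a point): Square upright cardboard carton, 48 x 48 mm, 136 mm tall. About 0.2 kg. Point: its centre, 68 mm above its foot; x and y are square to its sides, z up. It may stand turned by up to 0.2 rad in the tray. In the tray, grip it about 95 mm above its foot: there the gripper's body passes over its neighbours.
- jar_center (a point): Low round specimen jar, clear with a white lid and a paper band, 56 mm in diameter all the way up, 56 mm tall. About 0.12 kg. Point: its centre, 28 mm above its foot; z up. It stands at the back of the tray (far from the robot), so low and so close behind the tall things that the gripper's body has no room until they are gone.
- tray: Grey shallow plastic supply tray, fixed, 200 mm (its x, away from the robot) by 250 mm (its y). Origin: centre of its underside. Its floor is 4 mm above the desk, its rim 6 mm thick and 14 mm above the desk. In its frame the jar stands at x 45, y 0 mm; the three tall things at (-50, 0), (5, 85) and (5, -85) mm.
- mat: Dark rubber mat, fixed, flat, 280 mm (its x) by 120 mm (its y), its top 3 mm above the desk; the side area on which the three things are set down for the while (they fit in a row along x, 90 mm apart). Origin: centre of its underside. It lies to the left or to the right of the tray, the scale on the other side.
- scale_pan (a point): Desk scale, fixed: white housing 200 x 150 mm with a dark display, and a raised round steel pan 100 mm in diameter. Point: the centre of the pan's flat top, 45 mm above the desk; z up. The housing's top is 32 mm above the desk and the display lies to -x.
- stapler: Black desk stapler, 120 x 34 mm, 39 mm tall, beyond the tray; leave alone. Origin: centre of its underside, x along it.
- mug: White mug, 80 mm in diameter, 90 mm tall, beyond the tray; leave alone. Origin: centre of its underside; handle to its +y.
- dish: Rectangular steel dish, 100 x 160 mm, 30 mm tall, beyond the tray; leave alone. Origin: centre of its underside.

How it is judged:
On the way, in this order (a step that is already met when the one before it is completed fails the run):
1. the bottle, the canister and the carton all stand upright on the side mat, released (centres over the mat) (x of bottle_center in the frame of mat between -0.14 and 0.14 m and y of bottle_center in the frame of mat between -0.06 and 0.06 m and z of bottle_center in the frame of mat below 0.081 m and linear speed of each of bottle, canister, carton below 0.02 m/s and angle between each of bottle_center, canister_center, carton_center's own z axis and vertical below 0.12 rad and contact force between each of bottle, canister, carton and the fingers below 0.1 N and x of canister_center in the frame of mat between -0.14 and 0.14 m and y of canister_center in the frame of mat between -0.06 and 0.06 m and z of canister_center in the frame of mat below 0.077 m and x of carton_center in the frame of mat between -0.14 and 0.14 m and y of carton_center in the frame of mat between -0.06 and 0.06 m and z of carton_center in the frame of mat below 0.079 m), for 0.2 s.
2. the jar stands on the scale's pan, within 15 mm of its middle, released, while the three others still stand on the mat (all of step 1 and horizontal distance between jar_center and scale_pan below 0.015 m and z of jar_center in the frame of scale_pan between 0.02 and 0.036 m and linear speed of jar below 0.02 m/s and angle between jar_center's own z axis and vertical below 0.12 rad and contact force between jar and the fingers below 0.1 N), for 0.2 s.
At the end, for the whole second after the job is handed in: The jar stands upright and still on the scale's pan, within 15 mm of its middle; the bottle, the canister and the carton each stand upright and still in the tray within 15 mm of where they stood at the start (horizontal distance between jar_center and scale_pan below 0.015 m and z of jar_center in the frame of scale_pan between 0.02 and 0.036 m and linear speed of each of jar, bottle, canister, carton below 0.02 m/s and angle between each of jar_center, bottle_center, canister_center, carton_center's own z axis and vertical below 0.12 rad and contact force between jar and the fingers below 0.1 N and distance of each of bottle_center, canister_center, carton_center from where it was at the start of the episode below 0.015 m); the robot touches nothing.
It fails at once if the bottle, canister, carton or jar is tipped by more than 0.6 rad (angle between any of bottle_center, canister_center, carton_center, jar_center's own z axis and vertical above 0.6 rad).
It fails at once if the stapler, mug or dish is moved by more than 25 mm (distance of any of stapler, mug, dish from where it was at the start of the episode above 0.025 m).
It also fails if it takes over 139 s, if anything falls off the work surface, if the arm or the gripper's body presses on something with over 40 N, if the wrist force passes 120 N, or if a joint passes its speed limit or range.

ROBOT

A 6-joint arm with a two-finger parallel gripper is mounted at the origin on the work surface. World frame = base frame: x ahead of the robot, y to its left, z up, the work surface at z = 0. Lengths are in m, angles in rad, forces in N, time in s.
With the tool pointing down it reaches from about 0.25 to 0.85 m from the base axis. Payload 12.5 kg.
Tool frame: the origin (TCP) lies on the centre line of the jaws, within the pads' length; the fingertips stand 25 mm ahead of it and the grasp point (between the pads) lies 6 mm ahead of it; z points along the fingers, y is the line along which they close (so a half turn about z gives the same grasp; the last joint's range is limited). The gripper opens to 93 mm and grips with 3 to 60 N. Pads are 15 mm wide; open, the fingers measure 128 mm over their backs; the gripper's body (75 mm by 188 mm) begins 65 mm behind the grasp point.
Start: joints at [1.234, 0.351, 1.652, -0, 1.139, -0.085], TCP at [0.137, 0.533, 0.218] pointing down, gripper open.
Joint ranges: [-2.75, 2.75], [-0.79, 2.1], [0.01, 2.65], [-1.57, 4.71], [0.07, 3.14], [-2.87, 2.87]. Speed limits (rad/s): [2.22, 2.22, 2.79, 3.14, 3.14, 3.14].

INTERFACE

Orientations are given as a rotation vector (axis times angle).
In Python, from station import arm gives the robot as it stands.
- The arm moves only by the tool servo_tool, never from a script. Its argument "moves" is one flat list of numbers, 7 for each row, row after row: the closure in counts, from 0 (fully open) to 255 (shut), then the shift along the tool's x, y, z in m, then the turn, a rotation vector about the tool's x, y, z in degrees. In form: [jaw, tx, ty, tz, ax, ay, az, jaw, tx, ty, tz, ax, ay, az, ...]. A call has 1 to 10 rows; each row shifts and turns the commanded pose from where the row before left it, along the tool's axes as they then stand; what a row does not reach is not made up. A row lasts 1/12 s, in which the tool goes at most 41.7 mm and 7.16 degrees, less where a joint would pass 70% of its speed; a pose out of reach is approached as far as the arm can. A call is refused whole if a number of a shift passes 0.0417 or a number of a turn 7.16, either way. A call with a gripper value outside its range is refused whole. The fingers move at their own pace and stop on an object; the grip force is fixed at half the most. Time passes only in rows, so rows that do not move let the fingers close. It gives the time, the measured TCP pose, the force, the opening and the grip force at its end, in the units of the state.
- arm.sense(): the state, without advancing time (a new reading comes with each control period).
- arm.get_image(name): name is "side" or "top"; returns a dict with "pixels" (420x560x3 uint8, red, green, blue), "intrinsics" (3x3 intrinsics, pixels), "k1" (the pictures are not rectified: a ray, as slopes to the right and down, at radius r is drawn at 1 + k1 r^2 times it, then the intrinsics apply), "R" (3x3) and "t" (3): a world point X has camera coordinates R X + t. Camera axes: x right, y down, z forward; pixel columns grow to the right and rows downward; lengths in m; the calibration is good to about 2 mm. A picture is of the moment at which its call begins. There is no depth.
- arm.finish_job(): hands the job in; it is judged then, once.
The state is a dict: "clock": time; "q": joint angles; "dq": joint speeds; "joint_torque": joint torques, N m; "eef_pos": TCP position; "ee_rot": TCP orientation; "force": force on the tool from outside, world axes, zero at the start; "torque": the same for the moment, N m; "width": opening from 0.0 (shut) to 1.0 (fully open); "grasp_force": force on a finger pad.
Only numpy, scipy, OpenCV 4.12 (cv2) and the standard library are available. Lean on these libraries where they do the work, as an engineer would, in place of code of your own. Each camera call takes 0.05 s, during which the arm holds its last target. There are 200 camera calls.

## Working session

There is one attempt and no reset: what is moved stays moved. The work goes in short steps, Python scripts to look and compute and a tool call to move; the robot and the scene stay as the last step left them, time stands still between calls to the robot, and variables do not carry over. Pictures are saved under pics/ and viewed, at most 14 in all, crops included, and the job is handed in when it is done.

Besides the shell and the picture viewer there is one more tool, called after ">>>" as a command line: name --argument value ..., lists and objects as JSON in quotes. servo_tool: Moves the arm, as the interface text tells. Its arguments: {"type":"object","properties":{"moves":{"type":"array","items":{"type":"number"}}},"required":["moves"]}

```bash
mkdir -p pics
cat > h.py <<'E'
import numpy as np, cv2
from station import arm
def ray(im,u,v):
    K=np.array(im["intrinsics"]);k1=im["k1"]
    d=np.array([(u-K[0,2])/K[0,0],(v-K[1,2])/K[1,1]]);s=d.copy()
    for _ in range(30): s=d/(1+k1*(s@s))
    R=np.array(im["R"]);t=np.array(im["t"])
    return -R.T@t, R.T@np.array([s[0],s[1],1])
def hit(im,u,v,z):
    c,d=ray(im,u,v); return (c+d*(z-c[2])/d[2])
def proj(im,X):
    K=np.array(im["intrinsics"]);p=np.array(im["R"])@np.array(X)+np.array(im["t"]);s=p[:2]/p[2];s=s*(1+im["k1"]*(s@s))
    return K[0,0]*s[0]+K[0,2],K[1,1]*s[1]+K[1,2]
def snap(name,f):
    im=arm.get_image(name); cv2.imwrite("pics/"+f,im["pixels"][:,:,::-1]); np.save("pics/"+f[:-4]+".npy",im,allow_pickle=True); return im
def load(f): return np.load("pics/"+f+".npy",allow_pickle=True).item()
E
python3 - <<'E'
from h import *
for n in("top","side"):
    im=snap(n,n+"0.png"); print(n,im["intrinsics"],im["k1"],ray(im,280,210))
s=arm.sense();print(s)
E
```

```text
top [[473.23427267   0.         280.28910801]
 [  0.         473.23427267 209.88468557]
 [  0.           0.           1.        ]] -0.0019528588517481347 (array([ 0.53518859, -0.01373514,  1.08650565]), array([ 1.07971059e-01,  5.20335924e-04, -9.94154119e-01]))
side [[388.80563127   0.         278.20514548]
 [  0.         388.80563127 207.24019151]
 [  0.           0.           1.        ]] 0.006560735719536471 (array([0.50065144, 0.7773389 , 0.80017538]), array([ 0.12373911, -0.72108521, -0.68175982]))
{'clock': 0.1, 'q': array([ 1.23438159e+00,  3.51179341e-01,  1.65234449e+00,  2.77249753e-06,
        1.13912284e+00, -8.45959829e-02]), 'dq': array([ 0.00164868, -0.00060975, -0.00224231, -0.00133785, -0.00015897,
       -0.00147682]), 'joint_torque': array([ 7.78232425e-04, -4.98024988e+01, -2.85699856e+01,  7.00391061e-02,
        2.38664512e-02, -5.91111279e-05]), 'eef_pos': array([0.13691064, 0.53236621, 0.21736285]), 'ee_rot': array([-3.94485456e-01, -3.11650185e+00,  1.61815375e-03]), 'force': array([ 0.7387744 , -0.57150986, -0.09639767]), 'torque': array([-0.04108555, -0.02045451,  0.00545888]), 'grasp_force': 0.0, 'width': 0.9996246181178854}
```

View pics/top0.png

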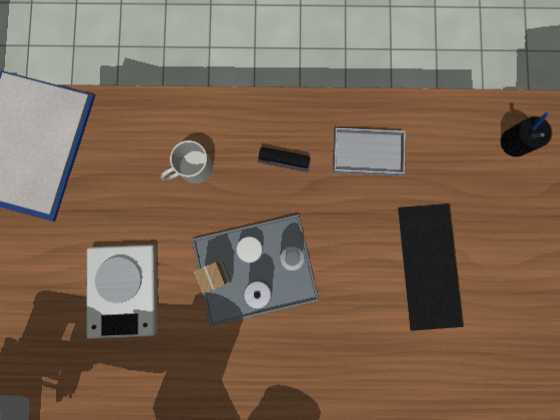

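View pics/side0.png

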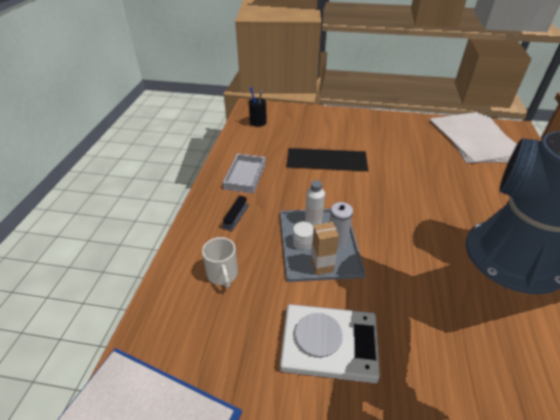

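The top view (up = +x, left = +y) shows the carton at about (210,278), the canister at (257,294) in front, the bottle at (291,259) and the jar at (249,250). The scale pan is at (118,279) and the mat spans (400–462, 205–330). I'll enlarge the tray, pan and mat.

Run:
```python
from h import *
im=load("top0")["pixels"][:,:,::-1]
cv2.imwrite("pics/c1.png",cv2.resize(im[208:328,186:326],None,fx=5,fy=5,interpolation=cv2.INTER_CUBIC)[:600])
cv2.imwrite("pics/c2.png",np.hstack([cv2.resize(a,None,fx=4,fy=4,interpolation=cv2.INTER_CUBIC) for a in (im[200:340,80:165],im[200:340,390:475])]))
```

```text
(no output)
```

View pics/c1.png

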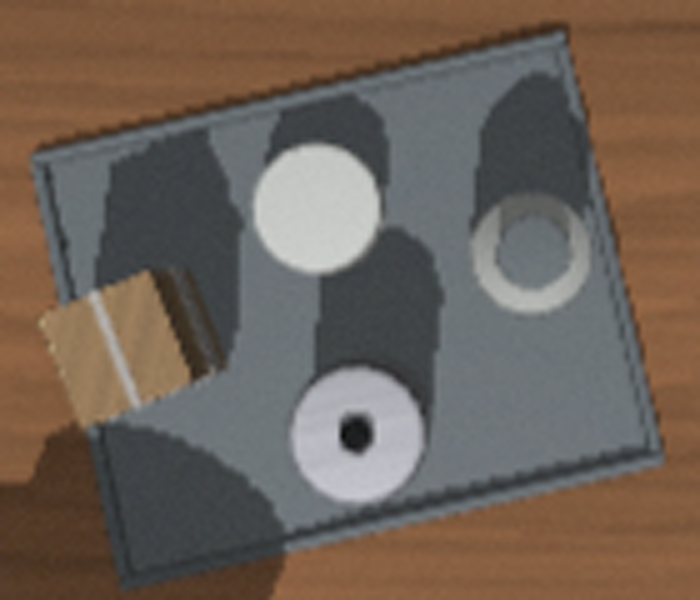

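View pics/c2.png

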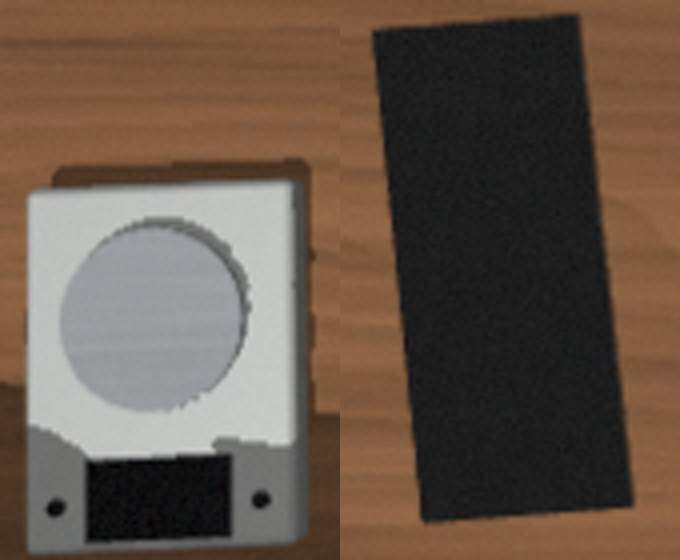

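The crops show these points:
- **Tray crop:** canister lid (358,434), bottle cap (534,250), carton top corners (38,320), (152,270), (193,372), (88,426), jar lid (318,208), and tray corners (35,155), (565,32), (663,462), (122,585).
- **Scale and mat crop:** pan centre (152,318), mat corners (375,30), (580,15), (633,507), (423,521).

```bash
cat > m.py <<'E'
from h import *
im=load("top0")
f=lambda x,y,z,s,o:hit(im,o[0]+(x+.5)/s-.5,o[1]+(y+.5)/s-.5,z)[:2]
T=(5,(186,208));P=(4,(80,200));M=(4,(390,200))
np.set_printoptions(precision=4,suppress=True)
can=f(358,434,.126,*T);bot=f(534,250,.144,*T);bot2=f(531,253,.112,*T)
cc=np.array([f(*p,.140,*T) for p in((38,320),(152,270),(193,372),(88,426))]);car=cc.mean(0)
jar=f(318,208,.060,*T);tc=np.array([f(*p,.014,*T) for p in((35,155),(565,32),(663,462),(122,585))])
pan=f(152,318,.045,*P);mc=np.array([f(*p,.003,*M) for p in((35,30),(240,15),(293,507),(83,521))])
th=[np.arctan2(*(v[::-1])) for v in (tc[0]-tc[3],tc[1]-tc[2])];tray=tc.mean(0);a=np.mean(th)
R=np.array([[np.cos(a),-np.sin(a)],[np.sin(a),np.cos(a)]])
print("can",can,"bot",bot,bot2,"car",car,"jar",jar,"pan",pan,"tray",tray,"ang",th,"mat",mc.mean(0))
for n,p in(("jar",(.045,0)),("can",(-.05,0)),("car",(.005,.085)),("bot",(.005,-.085))): print(n,tray+R@np.array(p))
print("carton sides",np.linalg.norm(np.roll(cc,-1,0)-cc,axis=1),[np.degrees(np.arctan2(*v[::-1])) for v in (cc[0]-cc[3],cc[1]-cc[2],cc[0]-cc[1],cc[3]-cc[2])])
print("tray sides",np.linalg.norm(np.roll(tc,-1,0)-tc,axis=1),"mat",mc,np.linalg.norm(np.roll(mc,-1,0)-mc,axis=1))
si=load("side0")
E
python3 m.py; python3 -c "
from h import *
from scipy.spatial.transform import Rotation as R
print(R.from_rotvec(arm.sense()['ee_rot']).as_matrix().round(3))"
```

```text
can [0.469  0.0304] bot [ 0.543  -0.0389] [ 0.542  -0.0386] car [0.5029 0.1255] jar [0.5606 0.0524] pan [0.4927 0.3388] tray [0.5179 0.0417] ang [np.float64(0.2304188278821323), np.float64(0.23066183411937302)] mat [ 0.5291 -0.3565]
jar [0.5617 0.052 ]
can [0.4692 0.0303]
car [0.5033 0.1256]
bot [ 0.5422 -0.0399]
carton sides [0.0491 0.0435 0.0463 0.0463] [np.float64(27.014247087016233), np.float64(23.39477140820683), np.float64(114.36313578667207), np.float64(117.79219475921832)]
tray sides [0.2467 0.1978 0.2467 0.1955] mat [[ 0.6627 -0.286 ]
 [ 0.6728 -0.4045]
 [ 0.3949 -0.4268]
 [ 0.3859 -0.3087]] [0.1189 0.2788 0.1184 0.2778]
[[-0.968  0.249 -0.   ]
 [ 0.249  0.968 -0.001]
 [ 0.    -0.001 -1.   ]]
```

All four objects agree to about 1 mm between the direct measurements and the tray geometry. I'll start moving by turning the closing line to world y, then heading for the bottle.

>>> servo_tool --moves '[0,0,0,0,0,0,-7.16,0,0,0,0,0,0,-7.16,0,-0.0225,-0.0318,0,0,0,0,0,-0.0225,-0.0318,0,0,0,0,0,-0.0225,-0.0318,0,0,0,0,0,-0.0225,-0.0318,0,0,0,0,0,-0.0225,-0.0318,0,0,0,0,0,-0.0225,-0.0318,0,0,0,0,0,-0.0225,-0.0318,0,0,0,0,0,-0.0225,-0.0318,0,0,0,0]'

```text
clock: 0.93
eef_pos: [0.317, 0.2762, 0.2178]
ee_rot: [-0.003, -3.142, 0.0]
force: [1.6, 0.7, -0.2]
width: 0.998
grasp_force: 0.0
```

>>> servo_tool --moves '[0,-0.0226,-0.0315,0,0,0,0,0,-0.0226,-0.0315,0,0,0,0,0,-0.0226,-0.0315,0,0,0,0,0,-0.0226,-0.0315,0,0,0,0,0,-0.0226,-0.0315,0,0,0,0,0,-0.0226,-0.0315,0,0,0,0,0,-0.0226,-0.0315,0,0,0,0,0,-0.0226,-0.0315,0,0,0,0,0,-0.0226,-0.0315,0,0,0,0,0,-0.0226,-0.0315,0,0,0,0]'

```text
clock: 1.77
eef_pos: [0.5426, -0.0394, 0.2176]
ee_rot: [-0.003, -3.141, -0.0]
force: [0.5, -0.6, 0.5]
width: 1.0
grasp_force: 0.0
```

>>> servo_tool --moves '[0,0,0,0.025,0,0,0,0,0,0,0.025,0,0,0,0,0,0,0.025,0,0,0,0,0,0,0.025,0,0,0,0,0,0,0.0125,0,0,0,0,0,0,0,0,0,0]'

```text
clock: 2.27
eef_pos: [0.5401, -0.0373, 0.1024]
ee_rot: [-0.003, -3.136, -0.001]
force: [-1.2, 0.9, 0.0]
width: 1.0
grasp_force: 0.0
```

>>> servo_tool --moves '[0,0,0,0,0,0,0,0,0,0,0,0,0,0]'

```text
clock: 2.43
eef_pos: [0.5425, -0.0375, 0.1063]
ee_rot: [0.003, 3.14, -0.0]
force: [0.5, 0.5, -0.2]
width: 1.001
grasp_force: 0.0
```

>>> servo_tool --moves '[255,0,0,0,0,0,0,255,0,0,0,0,0,0,255,0,0,0,0,0,0,255,0,0,0,0,0,0,255,0,0,0,0,0,0,255,0,0,0,0,0,0,255,0,0,0,0,0,0,255,0,0,0,0,0,0]'

```text
clock: 3.1
eef_pos: [0.542, -0.0374, 0.1054]
ee_rot: [0.003, 3.142, 0.0]
force: [-0.1, 0.5, -0.5]
width: 0.522
grasp_force: 30.0
```

>>> servo_tool --moves '[255,0,0,-0.01,0,0,0,255,0,0,-0.02,0,0,0,255,0,0,-0.025,0,0,0,255,0,0,-0.02,0,0,0,255,0,-0.015,-0.005,0,0,0,255,0,-0.025,0,0,0,0,255,0,-0.03,0,0,0,0,255,0,-0.03,0,0,0,0,255,0,-0.03,0,0,0,0,255,0,-0.03,0,0,0,0]'

```text
clock: 3.93
eef_pos: [0.5412, -0.1988, 0.1857]
ee_rot: [-0.003, -3.141, -0.0]
force: [0.4, -0.5, -2.4]
width: 0.522
grasp_force: 30.0
```

>>> servo_tool --moves '[255,0.0025,-0.03,0,0,0,0,255,0.0025,-0.03,0,0,0,0,255,0.0025,-0.03,0,0,0,0,255,0.0025,-0.03,0,0,0,0,255,0.0025,-0.02,0,0,0,0,255,0.001,-0.015,0,0,0,0,255,0,-0.004,0,0,0,0,255,0,0,0,0,0,0]'

```text
clock: 4.6
eef_pos: [0.5277, -0.3567, 0.1852]
ee_rot: [-0.004, -3.141, -0.001]
force: [-0.6, -0.3, -3.2]
width: 0.524
grasp_force: 30.0
```

Next I lower the bottle gently: 79 mm down, then settle and open.

>>> servo_tool --moves '[255,0,0,0.02,0,0,0,255,0,0,0.025,0,0,0,255,0,0,0.02,0,0,0,255,0,0,0.01,0,0,0,255,0,0,0.004,0,0,0,255,0,0,0.001,0,0,0,255,0,0,0.001,0,0,0,255,0,0,0,0,0,0]'

```text
clock: 5.27
eef_pos: [0.5284, -0.3566, 0.1055]
ee_rot: [0.003, 3.14, -0.002]
force: [0.1, -0.4, -3.4]
width: 0.519
grasp_force: 30.0
```

>>> servo_tool --moves '[255,0,0,0.001,0,0,0,255,0,0,0.0005,0,0,0,255,0,0,0,0,0,0]'

```text
clock: 5.52
eef_pos: [0.5286, -0.3568, 0.1043]
ee_rot: [0.003, 3.139, -0.002]
force: [0.9, 1.5, 5.2]
width: 0.521
grasp_force: 30.0
```

Contact. I'll release and rise.

>>> servo_tool --moves '[100,0,0,0,0,0,0,60,0,0,0,0,0,0,0,0,0,0,0,0,0,0,0,0,0,0,0,0,0,0,0,0,0,0,0,0,0,0,0,-0.03,0,0,0,0,0,0,-0.035,0,0,0,0,0,0,-0.035,0,0,0]'

```text
validation failed for argument at $.mo...
```

>>> servo_tool --moves '[100,0,0,0,0,0,0,60,0,0,0,0,0,0,0,0,0,0,0,0,0,0,0,0,0,0,0,0,0,0,0,0,0,0,0,0,0,0,-0.03,0,0,0,0,0,0,-0.035,0,0,0,0,0,0,-0.035,0,0,0]'

```text
clock: 6.18
eef_pos: [0.5274, -0.3562, 0.2035]
ee_rot: [-0.003, -3.14, -0.002]
force: [1.4, -0.8, 0.6]
width: 0.993
grasp_force: 0.0
```

>>> servo_tool --moves '[0,0.0059,0.0387,0,0,0,0,0,0.0059,0.0387,0,0,0,0,0,0.0059,0.0387,0,0,0,0,0,0.0059,0.0387,0,0,0,0,0,0.0059,0.0387,0,0,0,0,0,0.0059,0.0387,0,0,0,0,0,0.0059,0.0387,0,0,0,0,0,0.0059,0.0387,0,0,0,0,0,0.0059,0.0387,0,0,0,0,0,0.0059,0.0387,0,0,0,0]'

```text
clock: 7.02
eef_pos: [0.469, 0.0323, 0.203]
ee_rot: [0.003, 3.141, -0.0]
force: [1.0, 0.2, -0.4]
width: 1.0
grasp_force: 0.0
```

>>> servo_tool --moves '[0,0,0,0.025,0,0,0,0,0,0,0.03,0,0,0,0,0,0,0.025,0,0,0,0,0,0,0.015,0,0,0,0,0,0,0.004,0,0,0,0,0,0,0,0,0,0,0,0,0,0,0,0,0]'

```text
clock: 7.6
eef_pos: [0.47, 0.0305, 0.1046]
ee_rot: [0.003, 3.141, -0.0]
force: [0.7, 0.5, 1.5]
width: 0.998
grasp_force: 0.0
```

Close on the canister, then lift.

>>> servo_tool --moves '[255,0,0,0,0,0,0,255,0,0,0,0,0,0,255,0,0,0,0,0,0,255,0,0,0,0,0,0,255,0,0,0,0,0,0,255,0,0,0,0,0,0,255,0,0,0,0,0,0]'

```text
clock: 8.18
eef_pos: [0.4697, 0.0308, 0.104]
ee_rot: [0.003, 3.141, 0.0]
force: [0.7, 1.4, 2.1]
width: 0.594
grasp_force: 30.0
```

>>> servo_tool --moves '[255,0,0,-0.01,0,0,0,255,0,0,-0.02,0,0,0,255,0,0,-0.025,0,0,0,255,0,0,-0.02,0,0,0,255,0,-0.015,-0.005,0,0,0,255,0,-0.025,0,0,0,0,255,0,-0.03,0,0,0,0,255,0,-0.03,0,0,0,0,255,0,-0.03,0,0,0,0,255,0,-0.03,0,0,0,0]'

```text
clock: 9.02
eef_pos: [0.4687, -0.1307, 0.1842]
ee_rot: [-0.003, -3.141, -0.0]
force: [1.0, 0.4, -4.1]
width: 0.594
grasp_force: 30.0
```

>>> servo_tool --moves '[255,0.004,-0.03,0,0,0,0,255,0.004,-0.03,0,0,0,0,255,0.004,-0.03,0,0,0,0,255,0.004,-0.03,0,0,0,0,255,0.004,-0.03,0,0,0,0,255,0.004,-0.03,0,0,0,0,255,0.004,-0.025,0,0,0,0,255,0.002,-0.02,0,0,0,0,255,0,-0.008,0,0,0,0,255,0,0,0,0,0,0]'

```text
clock: 9.85
eef_pos: [0.4384, -0.3634, 0.1838]
ee_rot: [-0.006, -3.141, -0.0]
force: [0.5, 0.4, -3.0]
width: 0.593
grasp_force: 30.0
```

>>> servo_tool --moves '[255,0,0,0.02,0,0,0,255,0,0,0.025,0,0,0,255,0,0,0.02,0,0,0,255,0,0,0.01,0,0,0,255,0,0,0.004,0,0,0,255,0,0,0.001,0,0,0,255,0,0,0.001,0,0,0,255,0,0,0,0,0,0]'

```text
clock: 10.52
eef_pos: [0.4393, -0.3625, 0.1038]
ee_rot: [0.003, 3.141, -0.002]
force: [0.1, 0.3, -3.0]
width: 0.59
grasp_force: 30.0
```

>>> servo_tool --moves '[255,0,0,0.001,0,0,0,255,0,0,0.0005,0,0,0,255,0,0,0,0,0,0]'

```text
clock: 10.77
eef_pos: [0.4396, -0.3627, 0.1029]
ee_rot: [0.003, 3.14, -0.002]
force: [-0.9, 2.0, 5.9]
width: 0.594
grasp_force: 30.0
```

>>> servo_tool --moves '[100,0,0,0,0,0,0,60,0,0,0,0,0,0,0,0,0,0,0,0,0,0,0,0,0,0,0,0,0,0,0,0,0,0,0,0,0,0,-0.03,0,0,0,0,0,0,-0.035,0,0,0,0,0,0,-0.035,0,0,0]'

```text
clock: 11.43
eef_pos: [0.4384, -0.3621, 0.2022]
ee_rot: [-0.003, -3.14, -0.002]
force: [0.4, 0.1, 0.8]
width: 0.994
grasp_force: 0.0
```

>>> servo_tool --moves '[0,-0.005,0.0375,0,0,0,0,0,-0.005,0.0375,0,0,0,0,0,-0.005,0.0375,0,0,0,0,0,-0.005,0.0375,0,0,0,0,0,-0.005,0.0375,0,0,0,0,0,-0.005,0.0375,0,0,0,0,0,-0.005,0.0375,0,0,0,0,0,-0.005,0.0375,0,0,0,0,0,-0.005,0.0375,0,0,0,0,0,-0.005,0.0375,0,0,0,0]'

```text
clock: 12.27
eef_pos: [0.4895, 0.0144, 0.2015]
ee_rot: [0.003, 3.141, -0.0]
force: [0.4, -0.6, 0.2]
width: 0.996
grasp_force: 0.0
```

>>> servo_tool --moves '[0,-0.005,0.0375,0,0,0,0,0,-0.005,0.0375,0,0,0,0,0,-0.004,0.0375,0,0,0,0,0,0,0,0,0,0,-6.1,0,0,0,0,0,0,-6.1,0,0,0,0,0,0,-6.1,0,0,0,0,0,0,-6.1,0,0,0,0,0,0,0]'

```text
clock: 12.93
eef_pos: [0.5038, 0.1251, 0.2013]
ee_rot: [-0.669, 3.07, -0.0]
force: [0.6, -0.5, 0.5]
width: 0.995
grasp_force: 0.0
```

Run:
```python
from h import *
im=snap("side","s1.png")
p=[int(c) for c in proj(im,(.503,.1255,.12))]
a=im["pixels"][:,:,::-1]
cv2.imwrite("pics/s1c.png",np.hstack([cv2.resize(a[max(p[1]-75,0):p[1]+75,p[0]-60:p[0]+60],(400,500),interpolation=cv2.INTER_CUBIC),cv2.resize(a[110:240,270:374],(400,500),interpolation=cv2.INTER_CUBIC)]));print(p)
```

```text
[325, 234]
```

View pics/s1c.png

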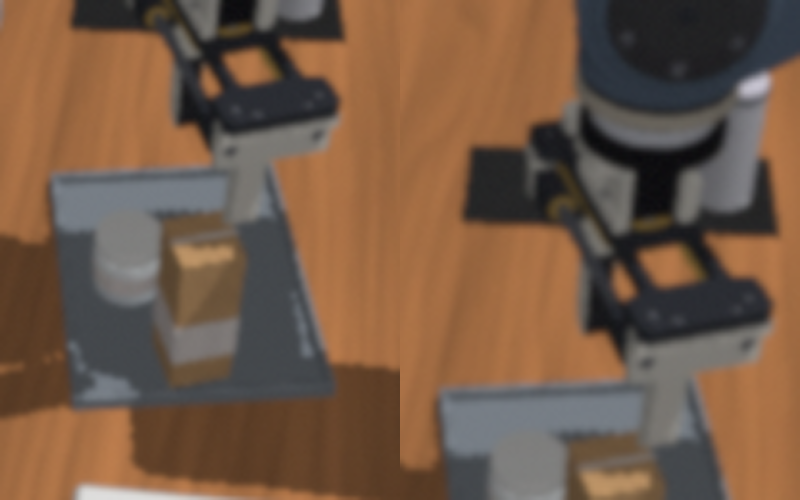

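Run:
```python
from h import *
im=load("s1")
for p in [(.483,.175,.176),(.525,.076,.176),(.503,.1255,.14)]: print(proj(im,p))
```

```text
(np.float64(334.1668182308068), np.float64(234.43722462869923))
(np.float64(319.38788912074546), np.float64(202.7129015110208))
(np.float64(325.66350265893277), np.float64(228.86889358354682))
```

The picture shows the carton and jar standing in the tray and a tall object on the mat. The fingertips, at about (337,223), appear a few pixels off the prediction, so I'll check against the top view.

Run:
```python
from h import *
im=snap("top","t1.png");s=load("s1")
print("can lid/foot side",proj(s,(.439,-.364,.125)),proj(s,(.439,-.364,.003)))
print(proj(im,(.439,-.364,.125)),proj(im,(.529,-.3565,.143)),proj(im,(.503,.1255,.14)),proj(im,(.503,.1255,.2)))
for p in [(.483,.175,.176),(.525,.076,.176)]: print(proj(im,p))
cv2.imwrite("pics/t1c.png",cv2.resize(im["pixels"][195:335,180:480,::-1],(800,373),interpolation=cv2.INTER_CUBIC))
```

```text
can lid/foot side (np.float64(357.26899540454474), np.float64(128.8970968006969)) (np.float64(352.5892331751637), np.float64(159.38564403273963))
(np.float64(454.32194724830475), np.float64(311.83259671069794)) (np.float64(452.6021622111406), np.float64(266.5431494359939)) (np.float64(209.17837913221297), np.float64(276.91485560667815)) (np.float64(204.39060267160653), np.float64(277.96910944611227))
(np.float64(180.04828426812114), np.float64(287.8442573082103))
(np.float64(232.61572570400372), np.float64(266.2103740349128))
```

View pics/t1c.png

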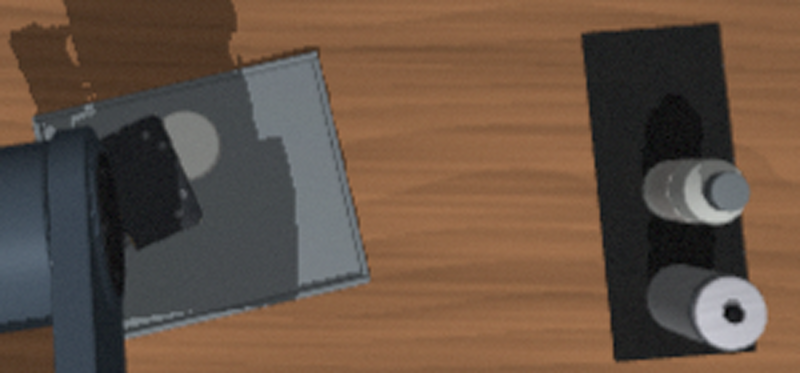

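The top view confirms the bottle cap at (727,190) and the canister lid at (730,313) are within 1 px of the prediction. I'll descend on the carton.

>>> servo_tool --moves '[0,0,0,0.025,0,0,0,0,0,0,0.03,0,0,0,0,0,0,0.025,0,0,0,0,0,0,0.013,0,0,0,0,0,0,0.003,0,0,0,0,0,0,0,0,0,0,0,0,0,0,0,0,0]'

```text
clock: 13.62
eef_pos: [0.5043, 0.1251, 0.1062]
ee_rot: [-0.658, 3.071, -0.0]
force: [-0.3, 0.3, 0.4]
width: 0.997
grasp_force: 0.0
```

>>> servo_tool --moves '[255,0,0,0,0,0,0,255,0,0,0,0,0,0,255,0,0,0,0,0,0,255,0,0,0,0,0,0,255,0,0,0,0,0,0,255,0,0,0,0,0,0,255,0,0,0,0,0,0,255,0,0,0,0,0,0]'

```text
clock: 14.28
eef_pos: [0.5037, 0.1251, 0.1053]
ee_rot: [-0.661, 3.071, -0.0]
force: [0.2, 0.1, -0.1]
width: 0.523
grasp_force: 29.7
```

>>> servo_tool --moves '[255,0,0,-0.01,0,0,0,255,0,0,-0.02,0,0,0,255,0,0,-0.025,0,0,0,255,0,0,-0.025,0,0,0,255,0.0028,-0.0151,0,0,0,0,255,0.0053,-0.0282,0,0,0,0,255,0.0053,-0.0282,0,0,0,0,255,0.0053,-0.0282,0,0,0,0,255,0.0053,-0.0282,0,0,0,0,255,0.0053,-0.0282,0,0,0,0]'

```text
clock: 15.12
eef_pos: [0.5413, -0.0306, 0.1859]
ee_rot: [-0.661, 3.071, -0.0]
force: [0.9, -0.3, -2.1]
width: 0.516
grasp_force: 29.7
```

>>> servo_tool --moves '[255,0.0053,-0.0282,0,0,0,0,255,0.0053,-0.0282,0,0,0,0,255,0.0053,-0.0282,0,0,0,0,255,0.0053,-0.0282,0,0,0,0,255,0.0053,-0.0282,0,0,0,0,255,0.0053,-0.0282,0,0,0,0,255,0.0053,-0.0282,0,0,0,0,255,0.0053,-0.0282,0,0,0,0,255,0.0053,-0.0282,0,0,0,0,255,0.0053,-0.0282,0,0,0,0]'

```text
clock: 15.95
eef_pos: [0.6089, -0.3094, 0.1858]
ee_rot: [0.661, -3.071, -0.001]
force: [-0.4, -0.1, -1.6]
width: 0.519
grasp_force: 29.7
```

>>> servo_tool --moves '[255,0.005,-0.025,0,0,0,0,255,0.002,-0.0155,0,0,0,0,255,0,0,0,0,0,0]'

```text
clock: 16.2
eef_pos: [0.619, -0.3507, 0.1852]
ee_rot: [0.657, -3.072, 0.001]
force: [-0.8, 0.3, -2.3]
width: 0.517
grasp_force: 29.7
```

>>> servo_tool --moves '[255,0,0,0.02,0,0,0,255,0,0,0.025,0,0,0,255,0,0,0.02,0,0,0,255,0,0,0.01,0,0,0,255,0,0,0.004,0,0,0,255,0,0,0.001,0,0,0,255,0,0,0.001,0,0,0,255,0,0,0.0005,0,0,0,255,0,0,0,0,0,0]'

```text
clock: 16.95
eef_pos: [0.6197, -0.3481, 0.105]
ee_rot: [-0.661, 3.07, -0.002]
force: [-0.4, 0.8, -1.1]
width: 0.518
grasp_force: 29.7
```

>>> servo_tool --moves '[255,0,0,0.0007,0,0,0,255,0,0,0,0,0,0]'

```text
clock: 17.12
eef_pos: [0.6198, -0.348, 0.1043]
ee_rot: [-0.661, 3.07, -0.002]
force: [-0.3, 1.2, 3.8]
width: 0.518
grasp_force: 29.8
```

>>> servo_tool --moves '[100,0,0,0,0,0,0,60,0,0,0,0,0,0,0,0,0,0,0,0,0,0,0,0,0,0,0,0,0,0,0,0,0,0,0,0,0,0,-0.03,0,0,0,0,0,0,-0.035,0,0,0,0,0,0,-0.035,0,0,0]'

```text
clock: 17.78
eef_pos: [0.6188, -0.3477, 0.2038]
ee_rot: [0.661, -3.07, -0.002]
force: [-0.2, 0.2, 0.8]
width: 0.993
grasp_force: 0.0
```

>>> servo_tool --moves '[0,0,0,0,0,0,6.1,0,0,0,0,0,0,6.1,0,0,0,0,0,0,6.1,0,0,0,0,0,0,6.1,0,0,0,0,0,0,0]'

```text
clock: 18.2
eef_pos: [0.6192, -0.3479, 0.2031]
ee_rot: [-0.011, -3.141, -0.0]
force: [-0.0, 0.1, -0.3]
width: 0.997
grasp_force: 0.0
```

Run:
```python
from h import *
im=snap("side","s2.png")
cv2.imwrite("pics/s2c.png",cv2.resize(im["pixels"][90:290,230:430,::-1],(600,600),interpolation=cv2.INTER_CUBIC))
```

```text
(no output)
```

View pics/s2c.png

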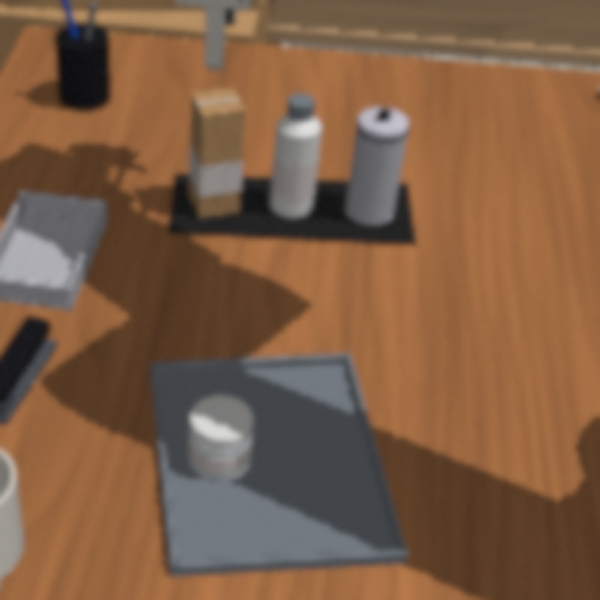

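All three stand upright in a row on the mat, and the jar is undisturbed in the tray at about (221,437). Next I fetch the jar.

>>> servo_tool --moves '[0,0.0058,0.04,0,0,0,0,0,0.0058,0.04,0,0,0,0,0,0.0058,0.04,0,0,0,0,0,0.0058,0.04,0,0,0,0,0,0.0058,0.04,0,0,0,0,0,0.0058,0.04,0,0,0,0,0,0.0058,0.04,0,0,0,0,0,0.0058,0.04,0,0,0,0,0,0.0058,0.04,0,0,0,0,0,0.0058,0.04,0,0,0,0]'

```text
clock: 19.08
eef_pos: [0.5614, 0.054, 0.2033]
ee_rot: [-0.004, 3.141, -0.0]
force: [1.2, 0.6, 1.1]
width: 1.003
grasp_force: 0.0
```

>>> servo_tool --moves '[0,0,0,0.025,0,0,0,0,0,0,0.035,0,0,0,0,0,0,0.035,0,0,0,0,0,0,0.03,0,0,0,0,0,0,0.02,0,0,0,0,0,0,0.012,0,0,0,0,0,0,0,0,0,0,0,0,0,0,0,0,0]'

```text
clock: 19.75
eef_pos: [0.5623, 0.0522, 0.0466]
ee_rot: [0.0, 3.141, 0.0]
force: [-0.2, -0.4, 0.2]
width: 1.0
grasp_force: 0.0
```

>>> servo_tool --moves '[0,0,0,0.003,0,0,0,255,0,0,0,0,0,0,255,0,0,0,0,0,0,255,0,0,0,0,0,0,255,0,0,0,0,0,0,255,0,0,0,0,0,0,255,0,0,0,0,0,0,255,0,0,0,0,0,0]'

```text
clock: 20.42
eef_pos: [0.5621, 0.0523, 0.0433]
ee_rot: [0.003, 3.141, 0.0]
force: [-0.2, 2.2, 2.0]
width: 0.6
grasp_force: 30.0
```

>>> servo_tool --moves '[255,0,0,-0.01,0,0,0,255,0,0,-0.025,0,0,0,255,0,0,-0.03,0,0,0,255,0,0,-0.03,0,0,0,255,0,0,-0.015,0,0,0]'

```text
clock: 20.83
eef_pos: [0.563, 0.0522, 0.1571]
ee_rot: [0.003, 3.138, -0.0]
force: [0.7, 0.2, 0.7]
width: 0.594
grasp_force: 30.0
```

>>> servo_tool --moves '[255,0.007,0.022,0,0,0,0,255,0.007,0.03,0,0,0,0,255,0.007,0.033,0,0,0,0,255,0.007,0.033,0,0,0,0,255,0.007,0.033,0,0,0,0,255,0.007,0.033,0,0,0,0,255,0.007,0.033,0,0,0,0,255,0.007,0.033,0,0,0,0,255,0.007,0.024,0,0,0,0,255,0.0063,0.0125,0,0,0,0]'

```text
clock: 21.67
eef_pos: [0.4923, 0.3412, 0.1536]
ee_rot: [0.0, 3.141, 0.001]
force: [-0.1, -0.5, -1.0]
width: 0.594
grasp_force: 30.0
```

>>> servo_tool --moves '[255,0,0,0.01,0,0,0,255,0,0,0.02,0,0,0,255,0,0,0.02,0,0,0,255,0,0,0.01,0,0,0,255,0,0,0.005,0,0,0,255,0,0,0.002,0,0,0,255,0,0,0,0,0,0,255,0,0,0,0,0,0]'

```text
clock: 22.33
eef_pos: [0.4938, 0.3388, 0.087]
ee_rot: [0.003, 3.14, 0.001]
force: [-0.0, 0.1, -1.1]
width: 0.593
grasp_force: 30.0
```

>>> servo_tool --moves '[255,0,0,0.001,0,0,0,255,0,0,0.001,0,0,0,255,0,0,0,0,0,0]'

```text
clock: 22.58
eef_pos: [0.4933, 0.3389, 0.0844]
ee_rot: [0.003, 3.141, 0.0]
force: [-0.7, -0.3, -1.1]
width: 0.598
grasp_force: 30.0
```

>>> servo_tool --moves '[255,0,0,0.0007,0,0,0,255,0,0,0,0,0,0]'

```text
clock: 22.75
eef_pos: [0.4933, 0.3389, 0.0843]
ee_rot: [0.003, 3.141, 0.0]
force: [-3.2, -1.9, 6.7]
width: 0.596
grasp_force: 30.0
```

>>> servo_tool --moves '[100,0,0,0,0,0,0,60,0,0,0,0,0,0,0,0,0,0,0,0,0,0,0,0,0,0,0,0,0,0,0,0,0,0,0,0,0,0,-0.04,0,0,0,0,0,0,-0.04,0,0,0,0,0,0,-0.04,0,0,0,0,0,-0.04,0,0,0,0,0,0,-0.04,0,0,0,0]'

```text
clock: 23.58
eef_pos: [0.4938, 0.2594, 0.2057]
ee_rot: [-0.002, 3.137, 0.003]
force: [0.7, -1.1, -1.1]
width: 1.001
grasp_force: 0.0
```

Run:
```python
from h import *
im=snap("side","s3.png")
print(proj(im,(.4927,.3388,.045)),proj(im,(.4927,.3388,.101)))
cv2.imwrite("pics/s3c.png",cv2.resize(im["pixels"][270:400,260:400,::-1],(560,520),interpolation=cv2.INTER_CUBIC))
```

```text
(np.float64(318.6808336465575), np.float64(331.5792316887323)) (np.float64(320.50779777545984), np.float64(317.2139593887586))
```

View pics/s3c.png

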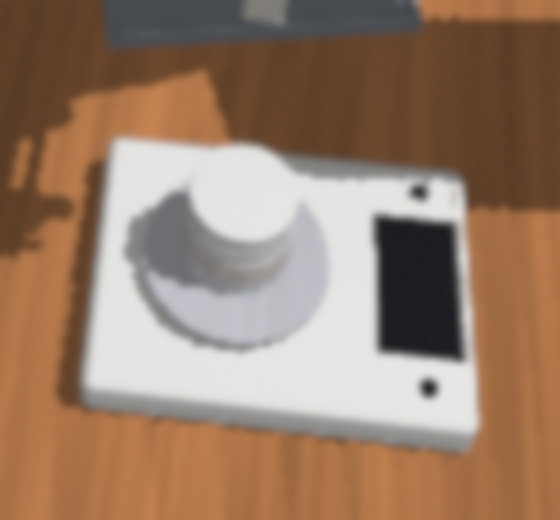

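The jar stands upright on the pan, with its lid centre at (245,193) against a predicted (242,189). The pan spans crop columns 145–330, with its bottom edge at about row 335–347. I'll check the pan centre against its projected rim.

Run:
```python
from h import *
im=load("s3");a=np.linspace(0,6.28,90)
for z in(.045,.032):
    P=np.array([proj(im,(.4927+.05*np.cos(t),.3388+.05*np.sin(t),z)) for t in a]); P=(P-[260,270])*4; print(z,P.min(0),P.max(0))
print(hit(im,260+245/4,270+193/4,.101))
```

```text
0.045 [140.65512911 164.16951612] [329.47939827 336.16177159]
0.032 [140.04026301 177.05638596] [326.86792625 348.36196636]
[0.49099983 0.3409119  0.101     ]
```

The jar is about 3 mm from the pan's middle. Now the return, carton first.

>>> servo_tool --moves '[0,-0.0078,-0.038,0,0,0,0,0,-0.0078,-0.038,0,0,0,0,0,-0.0078,-0.038,0,0,0,0,0,-0.0078,-0.038,0,0,0,0,0,-0.0078,-0.038,0,0,0,0,0,-0.0078,-0.038,0,0,0,0,0,-0.0078,-0.038,0,0,0,0,0,-0.0078,-0.038,0,0,0,0,0,-0.0078,-0.038,0,0,0,0,0,-0.0078,-0.038,0,0,0,0]'

```text
clock: 24.47
eef_pos: [0.5704, -0.1233, 0.2034]
ee_rot: [-0.003, -3.142, -0.0]
force: [0.6, 0.5, -0.5]
width: 1.005
grasp_force: 0.0
```

>>> servo_tool --moves '[0,-0.0078,-0.038,0,0,0,0,0,-0.0078,-0.038,0,0,0,0,0,-0.0078,-0.038,0,0,0,0,0,-0.0078,-0.038,0,0,0,0,0,-0.0078,-0.038,0,0,0,0,0,-0.0078,-0.038,0,0,0,0,0,0,0,0,0,0,-6.1,0,0,0,0,0,0,-6.1,0,0,0,0,0,0,-6.1,0,0,0,0,0,0,-6.1]'

```text
clock: 25.3
eef_pos: [0.6166, -0.3496, 0.2029]
ee_rot: [0.668, -3.069, -0.001]
force: [-0.2, -0.2, -0.1]
width: 1.001
grasp_force: 0.0
```

>>> servo_tool --moves '[0,0,0,0,0,0,0]'

```text
clock: 25.38
eef_pos: [0.6166, -0.3495, 0.2031]
ee_rot: [0.668, -3.069, -0.001]
force: [-0.5, -0.7, 0.2]
width: 0.998
grasp_force: 0.0
```

>>> servo_tool --moves '[0,-0.003,0,0.025,0,0,0,0,0,0,0.03,0,0,0,0,0,0,0.025,0,0,0,0,0,0,0.0145,0,0,0,0,0,0,0.004,0,0,0,0,0,0,0,0,0,0,0,0,0,0,0,0,0]'

```text
clock: 25.97
eef_pos: [0.6201, -0.3486, 0.1064]
ee_rot: [-0.659, 3.07, -0.002]
force: [0.9, -0.7, 1.3]
width: 1.002
grasp_force: 0.0
```

>>> servo_tool --moves '[255,0,0,0,0,0,0,255,0,0,0,0,0,0,255,0,0,0,0,0,0,255,0,0,0,0,0,0,255,0,0,0,0,0,0,255,0,0,0,0,0,0,255,0,0,0,0,0,0,255,0,0,0,0,0,0]'

```text
clock: 26.63
eef_pos: [0.6194, -0.3481, 0.1049]
ee_rot: [0.661, -3.071, -0.0]
force: [-0.5, -0.2, 1.5]
width: 0.516
grasp_force: 29.8
```

>>> servo_tool --moves '[255,0,0,-0.01,0,0,0,255,0,0,-0.02,0,0,0,255,0,0,-0.025,0,0,0,255,0,0,-0.025,0,0,0,255,-0.0028,0.0151,0,0,0,0,255,-0.0053,0.0282,0,0,0,0,255,-0.0053,0.0282,0,0,0,0,255,-0.0053,0.0282,0,0,0,0,255,-0.0053,0.0282,0,0,0,0,255,-0.0053,0.0282,0,0,0,0]'

```text
clock: 27.47
eef_pos: [0.5814, -0.1926, 0.1855]
ee_rot: [-0.661, 3.071, -0.0]
force: [1.6, -0.4, -2.1]
width: 0.521
grasp_force: 29.8
```

>>> servo_tool --moves '[255,-0.0053,0.0282,0,0,0,0,255,-0.0053,0.0282,0,0,0,0,255,-0.0053,0.0282,0,0,0,0,255,-0.0053,0.0282,0,0,0,0,255,-0.0053,0.0282,0,0,0,0,255,-0.0053,0.0282,0,0,0,0,255,-0.0053,0.0282,0,0,0,0,255,-0.0053,0.0282,0,0,0,0,255,-0.0053,0.0282,0,0,0,0,255,-0.0053,0.0282,0,0,0,0]'

```text
clock: 28.3
eef_pos: [0.5138, 0.0863, 0.1856]
ee_rot: [-0.661, 3.071, -0.0]
force: [0.8, 0.4, -2.7]
width: 0.517
grasp_force: 29.8
```

>>> servo_tool --moves '[255,-0.005,0.025,0,0,0,0,255,-0.002,0.0155,0,0,0,0,255,0,0,0,0,0,0,255,0,0,0,0,0,0]'

```text
clock: 28.63
eef_pos: [0.5039, 0.1251, 0.1854]
ee_rot: [-0.663, 3.07, -0.0]
force: [-0.1, -0.6, -1.8]
width: 0.521
grasp_force: 29.8
```

>>> servo_tool --moves '[255,0,0,0.02,0,0,0,255,0,0,0.025,0,0,0,255,0,0,0.02,0,0,0,255,0,0,0.009,0,0,0,255,0,0,0.003,0,0,0,255,0,0,0.001,0,0,0,255,0,0,0,0,0,0,255,0,0,0,0,0,0]'

```text
clock: 29.3
eef_pos: [0.5047, 0.1247, 0.108]
ee_rot: [-0.66, 3.07, -0.0]
force: [0.0, 0.1, -1.5]
width: 0.52
grasp_force: 29.8
```

>>> servo_tool --moves '[255,0,0,0.001,0,0,0,255,0,0,0.0005,0,0,0,255,0,0,0,0,0,0]'

```text
clock: 29.55
eef_pos: [0.5043, 0.1249, 0.1059]
ee_rot: [-0.661, 3.07, -0.0]
force: [0.1, 0.2, -0.4]
width: 0.518
grasp_force: 29.8
```

>>> servo_tool --moves '[255,0,0,0.0006,0,0,0,255,0,0,0,0,0,0]'

```text
clock: 29.72
eef_pos: [0.5046, 0.1251, 0.1058]
ee_rot: [-0.661, 3.07, 0.0]
force: [-1.6, 0.6, 7.4]
width: 0.518
grasp_force: 29.8
```

>>> servo_tool --moves '[100,0,0,0,0,0,0,60,0,0,0,0,0,0,0,0,0,0,0,0,0,0,0,0,0,0,0,0,0,0,0,0,0,0,0,0,0,0,-0.03,0,0,0,0,0,0,-0.035,0,0,0,0,0,0,-0.035,0,0,0]'

```text
clock: 30.38
eef_pos: [0.5034, 0.1247, 0.2057]
ee_rot: [0.661, -3.07, -0.0]
force: [0.1, 0.6, -0.2]
width: 0.993
grasp_force: 0.0
```

>>> servo_tool --moves '[0,0,0,0,0,0,6.1,0,0,0,0,0,0,6.1,0,0,0,0,0,0,6.1,0,0,0,0,0,0,6.1,0,0,0,0,0,0,0]'

```text
clock: 30.8
eef_pos: [0.5039, 0.1248, 0.2048]
ee_rot: [-0.011, -3.142, -0.0]
force: [-1.2, 1.5, -0.2]
width: 1.003
grasp_force: 0.0
```

>>> servo_tool --moves '[0,0.005,-0.0375,0,0,0,0,0,0.005,-0.0375,0,0,0,0,0,0.005,-0.0375,0,0,0,0,0,0.005,-0.0375,0,0,0,0,0,0.005,-0.0375,0,0,0,0,0,0.005,-0.0375,0,0,0,0,0,0.005,-0.0375,0,0,0,0,0,0.005,-0.0375,0,0,0,0,0,0.005,-0.0375,0,0,0,0,0,0.005,-0.0375,0,0,0,0]'

```text
clock: 31.63
eef_pos: [0.4526, -0.252, 0.2049]
ee_rot: [-0.003, 3.141, -0.0]
force: [0.1, 0.8, 0.0]
width: 1.002
grasp_force: 0.0
```

>>> servo_tool --moves '[0,0.005,-0.0375,0,0,0,0,0,0.005,-0.0375,0,0,0,0,0,0.005,-0.0375,0,0,0,0,0,0,0,0,0,0,0,0,0,0,0,0,0,0]'

```text
clock: 32.05
eef_pos: [0.4374, -0.3639, 0.2043]
ee_rot: [-0.002, -3.141, -0.001]
force: [-0.6, 0.2, 0.1]
width: 1.002
grasp_force: 0.0
```

>>> servo_tool --moves '[0,-0.002,0.001,0.025,0,0,0,0,0,0,0.03,0,0,0,0,0,0,0.025,0,0,0,0,0,0,0.015,0,0,0,0,0,0,0.006,0,0,0,0,0,0,0,0,0,0,0,0,0,0,0,0,0]'

```text
clock: 32.63
eef_pos: [0.4406, -0.3612, 0.1046]
ee_rot: [0.0, 3.141, -0.001]
force: [0.3, 0.1, -0.5]
width: 1.0
grasp_force: 0.0
```

>>> servo_tool --moves '[255,0,0,0,0,0,0,255,0,0,0,0,0,0,255,0,0,0,0,0,0,255,0,0,0,0,0,0,255,0,0,0,0,0,0,255,0,0,0,0,0,0,255,0,0,0,0,0,0]'

```text
clock: 33.22
eef_pos: [0.4401, -0.3615, 0.104]
ee_rot: [0.003, 3.141, 0.0]
force: [0.5, 0.7, 1.8]
width: 0.596
grasp_force: 30.0
```

>>> servo_tool --moves '[255,0,0,-0.01,0,0,0,255,0,0,-0.02,0,0,0,255,0,0,-0.025,0,0,0,255,0,0,-0.02,0,0,0,255,0,0.015,-0.005,0,0,0,255,-0.002,0.025,0,0,0,0,255,-0.002,0.03,0,0,0,0,255,-0.002,0.03,0,0,0,0,255,-0.002,0.03,0,0,0,0,255,-0.002,0.03,0,0,0,0]'

```text
clock: 34.05
eef_pos: [0.4495, -0.1993, 0.1833]
ee_rot: [-0.003, -3.14, -0.001]
force: [1.1, -0.4, -3.1]
width: 0.594
grasp_force: 30.0
```

>>> servo_tool --moves '[255,-0.003,0.03,0,0,0,0,255,-0.003,0.03,0,0,0,0,255,-0.003,0.03,0,0,0,0,255,-0.003,0.03,0,0,0,0,255,-0.003,0.03,0,0,0,0,255,-0.003,0.03,0,0,0,0,255,-0.002,0.025,0,0,0,0,255,0,0.018,0,0,0,0,255,0,0.007,0,0,0,0,255,0,0,0,0,0,0]'

```text
clock: 34.88
eef_pos: [0.47, 0.0298, 0.1835]
ee_rot: [0.0, -3.141, -0.0]
force: [-0.4, -0.8, -3.4]
width: 0.592
grasp_force: 30.0
```

>>> servo_tool --moves '[255,0,0,0.02,0,0,0,255,0,0,0.025,0,0,0,255,0,0,0.02,0,0,0,255,0,0,0.009,0,0,0,255,0,0,0.003,0,0,0,255,0,0,0.001,0,0,0,255,0,0,0,0,0,0,255,0,0,0,0,0,0]'

```text
clock: 35.55
eef_pos: [0.4714, 0.0282, 0.1068]
ee_rot: [0.003, 3.14, -0.0]
force: [-0.7, -0.0, -4.0]
width: 0.594
grasp_force: 30.0
```

>>> servo_tool --moves '[255,0.001,0.0015,0,0,0,0,255,0,0,0.001,0,0,0,255,0,0,0.0007,0,0,0,255,0,0,0,0,0,0]'

```text
clock: 35.88
eef_pos: [0.4705, 0.03, 0.1049]
ee_rot: [0.003, 3.14, 0.0]
force: [-0.5, 1.9, 3.7]
width: 0.593
grasp_force: 30.0
```

>>> servo_tool --moves '[100,0,0,0,0,0,0,60,0,0,0,0,0,0,0,0,0,0,0,0,0,0,0,0,0,0,0,0,0,0,0,0,0,0,0,0,0,0,-0.03,0,0,0,0,0,0,-0.035,0,0,0,0,0,0,-0.035,0,0,0]'

```text
clock: 36.55
eef_pos: [0.4692, 0.0298, 0.205]
ee_rot: [-0.003, -3.14, 0.0]
force: [0.7, 1.0, -0.4]
width: 0.993
grasp_force: 0.0
```

>>> servo_tool --moves '[0,-0.0058,-0.0387,0,0,0,0,0,-0.0058,-0.0387,0,0,0,0,0,-0.0058,-0.0387,0,0,0,0,0,-0.0058,-0.0387,0,0,0,0,0,-0.0058,-0.0387,0,0,0,0,0,-0.0058,-0.0387,0,0,0,0,0,-0.0058,-0.0387,0,0,0,0,0,-0.0058,-0.0387,0,0,0,0,0,-0.0058,-0.0387,0,0,0,0,0,-0.0058,-0.0387,0,0,0,0]'

```text
clock: 37.38
eef_pos: [0.5269, -0.3593, 0.2039]
ee_rot: [-0.003, -3.141, -0.0]
force: [-0.5, 0.2, 1.0]
width: 0.999
grasp_force: 0.0
```

>>> servo_tool --moves '[0,0,0,0.025,0,0,0,0,0,0,0.03,0,0,0,0,0,0,0.025,0,0,0,0,0,0,0.015,0,0,0,0,0,0,0.005,0,0,0,0,0,0,0,0,0,0,0,0,0,0,0,0,0]'

```text
clock: 37.97
eef_pos: [0.5274, -0.3575, 0.105]
ee_rot: [0.003, 3.141, -0.001]
force: [0.7, -0.1, -0.4]
width: 0.998
grasp_force: 0.0
```

>>> servo_tool --moves '[0,-0.001,0,0,0,0,0,255,0,0,0,0,0,0,255,0,0,0,0,0,0,255,0,0,0,0,0,0,255,0,0,0,0,0,0,255,0,0,0,0,0,0,255,0,0,0,0,0,0,255,0,0,0,0,0,0,255,0,0,0,0,0,0]'

```text
clock: 38.72
eef_pos: [0.5281, -0.3571, 0.1042]
ee_rot: [-0.003, -3.142, -0.0]
force: [0.1, 1.2, 0.8]
width: 0.525
grasp_force: 30.0
```

>>> servo_tool --moves '[255,0,0,-0.01,0,0,0,255,0,0,-0.02,0,0,0,255,0,0,-0.025,0,0,0,255,0,0,-0.02,0,0,0,255,0,0.015,-0.005,0,0,0,255,0,0.025,0,0,0,0,255,0,0.03,0,0,0,0,255,0,0.03,0,0,0,0,255,0,0.03,0,0,0,0,255,0,0.03,0,0,0,0]'

```text
clock: 39.55
eef_pos: [0.5275, -0.1951, 0.1837]
ee_rot: [-0.003, -3.14, -0.001]
force: [0.2, 0.3, -4.2]
width: 0.521
grasp_force: 30.0
```

>>> servo_tool --moves '[255,-0.003,0.03,0,0,0,0,255,-0.003,0.03,0,0,0,0,255,-0.003,0.03,0,0,0,0,255,-0.003,0.03,0,0,0,0,255,-0.0025,0.02,0,0,0,0,255,0,0.012,0,0,0,0,255,0,0.005,0,0,0,0,255,0,0,0,0,0,0]'

```text
clock: 40.22
eef_pos: [0.5428, -0.0396, 0.184]
ee_rot: [-0.001, -3.141, 0.0]
force: [0.6, 0.9, -3.7]
width: 0.516
grasp_force: 30.0
```

>>> servo_tool --moves '[255,0,0,0.02,0,0,0,255,0,0,0.025,0,0,0,255,0,0,0.02,0,0,0,255,0,0,0.009,0,0,0,255,0,0,0.003,0,0,0,255,0,0,0.001,0,0,0,255,0,0,0,0,0,0,255,0,0,0,0,0,0]'

```text
clock: 40.88
eef_pos: [0.5438, -0.0406, 0.1072]
ee_rot: [0.003, 3.14, -0.001]
force: [-0.3, 1.1, -3.1]
width: 0.528
grasp_force: 30.0
```

>>> servo_tool --moves '[255,0.0015,0.002,0,0,0,0,255,0,0,0.001,0,0,0,255,0,0,0.001,0,0,0,255,0,0,0,0,0,0]'

```text
clock: 41.22
eef_pos: [0.5424, -0.0381, 0.1051]
ee_rot: [0.003, 3.139, -0.0]
force: [-0.1, 2.7, 4.3]
width: 0.524
grasp_force: 30.0
```

Contact. I'll release, rise, and pull back toward +y out of the top camera's view of the tray for a final look.

>>> servo_tool --moves '[100,0,0,0,0,0,0,60,0,0,0,0,0,0,0,0,0,0,0,0,0,0,0,0,0,0,0,0,0,0,0,0,0,0,0,0,0,0,-0.03,0,0,0,0,0,0,-0.035,0,0,0,0,0,0,-0.04,0,0,0]'

```text
clock: 41.88
eef_pos: [0.5407, -0.0382, 0.2093]
ee_rot: [-0.003, -3.139, -0.001]
force: [0.2, -0.8, -0.0]
width: 0.993
grasp_force: 0.0
```

>>> servo_tool --moves '[0,0,-0.035,-0.01,0,0,0,0,0.005,-0.038,0,0,0,0,0,0.005,-0.038,0,0,0,0,0,0.005,-0.038,0,0,0,0,0,0.005,-0.038,0,0,0,0,0,0.005,-0.038,0,0,0,0,0,0.005,-0.038,0,0,0,0,0,0,0,0,0,0,0]'

```text
clock: 42.55
eef_pos: [0.5099, -0.3068, 0.2189]
ee_rot: [-0.009, -3.142, 0.002]
force: [0.2, -0.1, -0.4]
width: 1.002
grasp_force: 0.0
```

Run:
```python
from h import *
im=snap("top","t2.png"); a=load("top0")["pixels"]
for n,(u,v) in dict(can=(257.2,294.4),bot=(292.3,257.6),car=(209,277)).items(): pass
g=[cv2.resize(x[215:325,186:326,::-1],None,fx=2.85,fy=2.85,interpolation=cv2.INTER_CUBIC) for x in (a,im["pixels"])]
h=cv2.resize(im["pixels"][200:340,80:165,::-1],None,fx=2,fy=2)
cv2.imwrite("pics/t2c.png",np.hstack(g)); print(arm.sense()["eef_pos"],proj(im,(.4927,.3388,.101)))
```

```text
[ 0.51029483 -0.30400874  0.21870351] (np.float64(108.3730427018852), np.float64(280.1198640697483))
```

View pics/t2c.png

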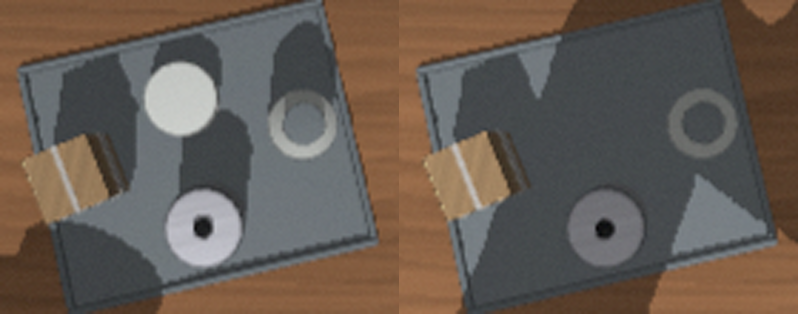

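View pics/t2.png

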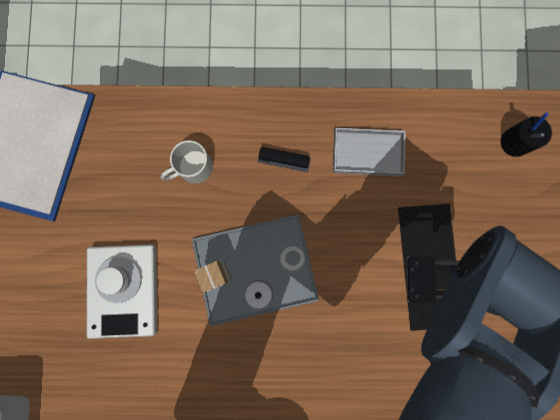

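The carton, canister and bottle are back within about 1 px of where they started, and nothing else has moved. The jar lid reads roughly (112,280) by eye, so I'll measure it properly.

Run:
```python
from h import *
im=load("t2");a=im["pixels"][240:315,85:160,::-1]
cv2.imwrite("pics/t2j.png",cv2.resize(a,(600,600),interpolation=cv2.INTER_CUBIC))
P=np.array([proj(im,(.4927+.028*np.cos(t),.3388+.028*np.sin(t),.101)) for t in np.linspace(0,6.28,60)]);P=(P-[85,240])*8
print(P.min(0),P.max(0))
```

```text
[ 78.25601276 211.52639965] [295.68539003 430.98754387]
```

View pics/t2j.png

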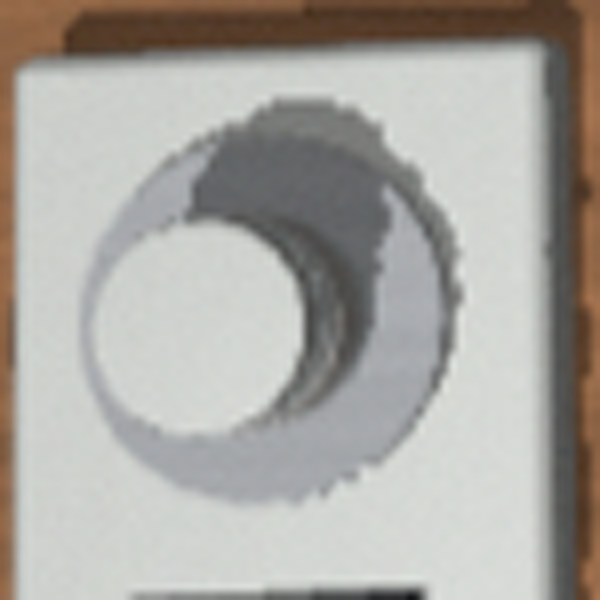

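The lid centre is about (198,327) against a predicted (187,321) at 8x, so the jar is about 3 mm off, well within tolerance. I'm handing in.

```bash
python3 -c "
from station import arm
print(arm.finish_job())"
```

```text
the job is handed in; nothing more can be done
None
```

I handed the job in at about 43 s on the robot clock: the jar stands about 3 mm from the pan's middle, and in the last top view the bottle, canister and carton stand back within a few millimetres of their starting places, with the stapler, mug and dish unmoved (the hand-in returned no verdict).

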